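Reset the tripped cut-out

ROBOT

A 7-joint arm with a two-finger parallel gripper is mounted at the origin on the work surface. World frame = base frame: x ahead of the robot, y to its left, z up, the work surface at z = 0. Lengths are in m, angles in rad, forces in N, time in s.
With the tool pointing down it reaches from about 0.4 to 0.875 m from the base axis. Payload 19.3 kg.
Tool frame: the origin (TCP) lies at the very end of the fingers, on their centre line; the grasp point (between the pads) lies 19 mm behind it; z points along the fingers, y is the line along which they close (so a half turn about z gives the same grasp; the last joint's range is limited). The gripper opens to 85 mm and grips with 20 to 120 N. Pads are 22 mm wide; open, the fingers measure 114 mm over their backs; the gripper's body (76 mm by 85 mm) begins 54 mm behind the grasp point. The pads swing forward as they close: fully open they stand 13 mm farther back than shut.
Start: joints at [1.246, 0.521, -0.036, 1.599, 0.021, 1.021, -0.113], TCP at [0.158, -0.605, 0.231] pointing down, gripper open.
Joint ranges: [-2.91, 2.91], [-0.3, 2.13], [-1.5, 1.42], [0.17, 2.43], [-1.26, 4.41], [0.16, 1.93], [-2.52, 2.52]. Speed limits (rad/s): [1.89, 1.89, 2.39, 2.39, 3.01, 3.01, 3.01].

INTERFACE

Orientations are given as [roll, pitch, yaw] about the fixed x, y, z axes, in that order (R = Rz(yaw) Ry(pitch) Rx(roll)).
In Python, from workcell import bot gives the robot as it stands.
- The arm moves only by the tool servo_tool, never from a script. Its argument "plan" is a list of rows, each a list of 7 numbers: the finger opening in cm, from 0 to 8.54, then the shift along the tool's x, y, z in cm, then the turn, a rotation vector about the tool's x, y, z in degrees. In form: [[fingers, x, y, z, wx, wy, wz], ...]. A call has 1 to 10 rows; each row is the pose to reach, as a shift and turn from the pose commanded when the call began, along the tool's axes at that moment; what a row does not reach only later rows make up. A row lasts 1/10 s, in which the tool goes at most 50 mm and 8.59 degrees, less where a joint would pass 70% of its speed; a pose out of reach is approached as far as the arm can. A call with a gripper value outside its range is refused whole. The fingers move at their own pace and stop on an object; "force" is the grip in N (left out, the last holds). Time passes only in rows, so rows that repeat a pose let the fingers close. It gives the time, the measured TCP pose, the force, the opening and the grip force at its end, in the units of the state.
- bot.observe(): the state, without advancing time (a new reading comes with each control period).
- bot.grab_frame(name): name is "scene" or "side" or "wrist"; returns a dict with "frame" (420x560x3 uint8, blue, green, red), "mtx" (3x3 intrinsics, pixels), "R" (3x3) and "t" (3): a world point X has camera coordinates R X + t; the wrist camera has in their place "T_tool_cam" (4x4, takes a point from camera to tool coordinates, whose origin is the TCP and whose axes are the flange's). Camera axes: x right, y down, z forward; pixel columns grow to the right and rows downward; lengths in m; the calibration is good to about 2 mm. A picture is of the moment at which its call begins: read the wrist's pose just before it. There is no depth.
- bot.job_done(): hands the job in; it is judged then, once.
The state is a dict: "clock": time; "qpos": joint angles; "qd": joint speeds; "joint_efforts": joint torques, N m; "position": TCP position; "tool_rot": TCP orientation; "force": force on the tool from outside, world axes, zero at the start; "moment": the same for the moment, N m; "grip_width": finger opening in m; "finger_force": force on a finger pad.
Only numpy, scipy, OpenCV 4.12 (cv2) and the standard library are available. Lean on these libraries where they do the work, as an engineer would, in place of code of your own. Each camera call takes 0.05 s, during which the arm holds its last target. There are 200 camera calls.

TASK

The reactor's over-temperature cut-out has tripped: with a fingertip, slide the guard on top of it fully open, reach down into the well and press the sunken reset key fully home, then let the key come up and slide the guard fully shut again. Do not lift, tip or shove the cut-out out of its place, do not press the key in the stirrer controller next to it, and leave everything else on the bench where it stands.

Things in the scene. Friction and masses are not known exactly. Their poses are not given: they have to be found in the camera images.
- cutout: The tripped cut-out: loose grey case, about 2.5 kg, 120 (its x) x 200 (its y) x 60 tall; the longer grey case, the only one with an aluminium sliding guard on its flat top. Origin: centre of its underside, z up; black front panel at -x. The guard covers the well at x 0, y -45 and slides to the case's +y between two rails (inner edges at x = +-34, 4 above the top).
- well_mouth (a point): Centre of the mouth of the square well in the cut-out's top, at the level of the case's top, 60 above the bench (the guard plate lies over it when shut). The well is 48 x 48, 36 deep, its sides parallel to the case's; the reset key stands in the middle of its floor.
- guard (a joint): Travel of the guard plate in m: 0 = closed over the well, 0.062 = fully open (end stop), towards the case's +y. It starts shut or up to 10 mm ajar, slides with about 1.5 N of friction and stays where it is left.
- guard_ridge (a point): Middle of the top edge of the guard's ridge, the upright bar to push on; moves with the guard. 56 long (case's x), 8 thick (y), top 79 above the bench, 16 above the guard plate (3 thick, lying on the 60 tall case). Guard shut: at x 0, y -18 in the case's frame. It stands on the plate's +y end; the plate reaches 58 from it towards -y.
- reset_key (a joint): Travel of the reset key downward in m: 0 = up, 0.006 = fully home. A spring lifts it again; about 1.5 N starts it and 5 N holds it fully home.
- reset_key_top (a point): Middle of the top of the reset key, the round black button 20 across in the centre of the cut-out's well, hidden by the closed guard. Its top, when up, is 34 above the bench, 26 below the case's top.
- drive: The stirrer drive controller: a similar loose grey case (about 2.2 kg), 120 (its x) x 170 (its y) x 60 tall, with a black knob on top (at y = -45, up to 82 above the bench) and an open, unguarded 48 x 48 well at y = +35. Origin: centre of its underside; front panel to -x. To be left alone.
- stop_key (a joint): Travel in m of the stirrer's stop key, down in the drive controller's well (0 = up, 0.006 = fully home). Not to be pressed.
- vial: Bystander: small amber glass jar, 32 across, 55 tall. Origin: centre of its underside.
- fitting: Bystander: brass tube fitting, 28 across, 36 tall. Origin: centre of its underside.
- collar: Bystander: steel ring lying flat, 40 across, 14 tall. Origin: centre of its underside.
- beaker: Bystander: clear plastic beaker, 72 across, 85 tall. Origin: centre of its underside.
- wrench: Bystander: steel wrench lying flat, 170 long. Origin: centre of its underside (near the middle of its length).
- flask: Bystander: white plastic bottle, 52 across, 110 tall. Origin: centre of its underside.
- valve: Bystander: small steel needle valve with a black cross handle, about 50 x 110 x 60 tall. Origin: centre of its underside.

How it is judged:
On the way, in this order (a step that is already met when the one before it is completed fails the run):
1. the guard is open (at least 52 of its 62 mm) (value of joint guard above 0.052 m), for 0.1 s.
2. the reset key is pressed home by the fingers (at least 5 of its 6 mm) with the guard open (value of joint reset_key above 0.005 m and contact force between the fingers and cutout above 0.5 N and value of joint guard above 0.04 m), for 0.1 s.
3. the key is up and the guard is shut again (within 6 mm) (value of joint reset_key below 0.0015 m and value of joint guard below 0.006 m), for 0.1 s.
At the end, for the whole second after the job is handed in: The guard is within 6 mm of fully shut, the reset key is up (within 1.5 mm), and the cut-out is at rest, flat on the bench, within 25 mm of where it stood (all of step 3 and linear speed of cutout below 0.01 m/s and angle between cutout's own z axis and vertical below 0.05 rad and distance of cutout from where it was at the start of the episode below 0.025 m); the robot touches nothing.
It fails at once if the cut-out is lifted, carried or shoved more than 25 mm, or tipped by more than 0.15 rad (distance of cutout from where it was at the start of the episode above 0.025 m or angle between cutout's own z axis and vertical above 0.15 rad).
It fails at once if the stirrer controller's stop key is pressed (3 mm) (value of joint stop_key above 0.003 m).
It fails at once if the stirrer controller is moved more than 25 mm (distance of drive from where it was at the start of the episode above 0.025 m).
It fails at once if a bystander is moved more than 25 mm (distance of any of vial, fitting, collar, beaker, wrench, flask, valve from where it was at the start of the episode above 0.025 m).
It also fails if it takes over 48 s, if anything falls off the work surface, if the arm or the gripper's body presses on something with over 40 N, if the wrist force passes 120 N, or if a joint passes its speed limit or range.

## Working session

There is one attempt and no reset: what is moved stays moved. The work goes in short steps, Python scripts to look and compute and a tool call to move; the robot and the scene stay as the last step left them, time stands still between calls to the robot, and variables do not carry over. Pictures are saved under pics/ and viewed, at most 10 in all, crops included, and the job is handed in when it is done.

Besides the shell and the picture viewer there is one more tool, called after "Request:" by a JSON object that holds its "fn" and its "kwargs". servo_tool: Moves the arm, as the interface text tells. Its arguments: {"type":"object","properties":{"plan":{"type":"array","items":{"type":"array","items":{"type":"number"}}},"force":{"type":"number"}},"required":["plan"]}

```bash
mkdir -p pics; python3 - <<'E'
from workcell import bot
import cv2,pickle
s=bot.observe();print(s['clock'],s['position'],s['tool_rot'],s['grip_width'],s['force'])
d={}
for n in("scene","side"):
    f=bot.grab_frame(n);d[n]=f;cv2.imwrite(f'pics/{n}0.png',f['frame'])
pickle.dump(d,open('f0.pkl','wb'))
E
```

```text
0.0 [ 0.1574022  -0.60450558  0.23071742] [-3.14043774e+00  1.12151516e-04  2.54808016e-01] 0.08534386062675595 [-0.99497399 -0.36937345  0.43285693]
```

View pics/scene0.png

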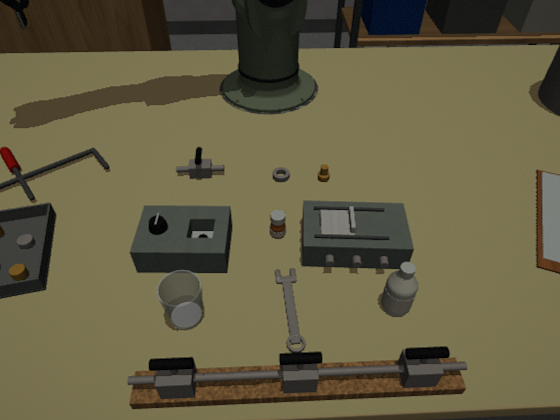

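View pics/side0.png

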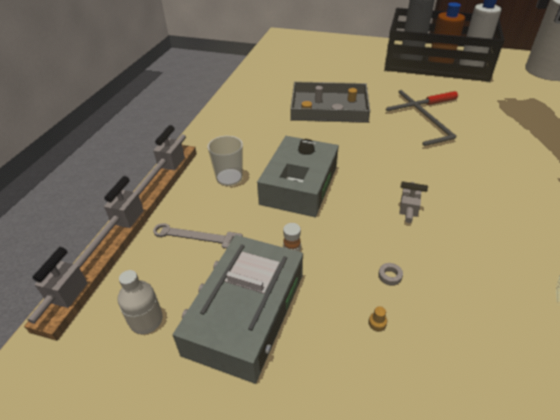

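The scene view shows the cut-out at about (355,232), with its ridge near (352,218), and the drive at (184,238). I'll enlarge the cut-out in both views.

```bash
python3 - <<'E'
import cv2,pickle,numpy as np
d=pickle.load(open('f0.pkl','rb'))
a=d['scene']['frame'][190:280,290:420];b=d['side']['frame'][225:375,175:310]
a=cv2.resize(a,None,fx=6,fy=6,interpolation=cv2.INTER_CUBIC);cv2.imwrite('pics/c1.png',cv2.convertScaleAbs(a,alpha=1.8))
b=cv2.resize(b,None,fx=4,fy=4,interpolation=cv2.INTER_CUBIC);cv2.imwrite('pics/c2.png',cv2.convertScaleAbs(b,alpha=1.8))
E
```

```text
(no output)
```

View pics/c1.png

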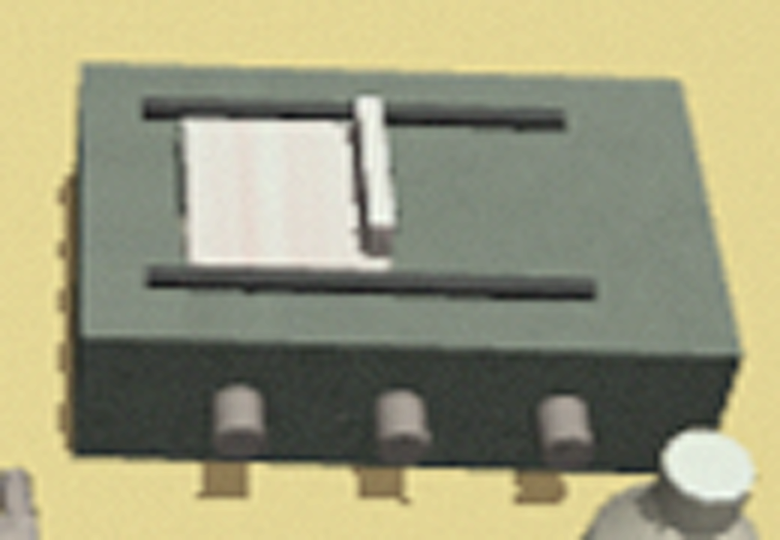

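View pics/c2.png

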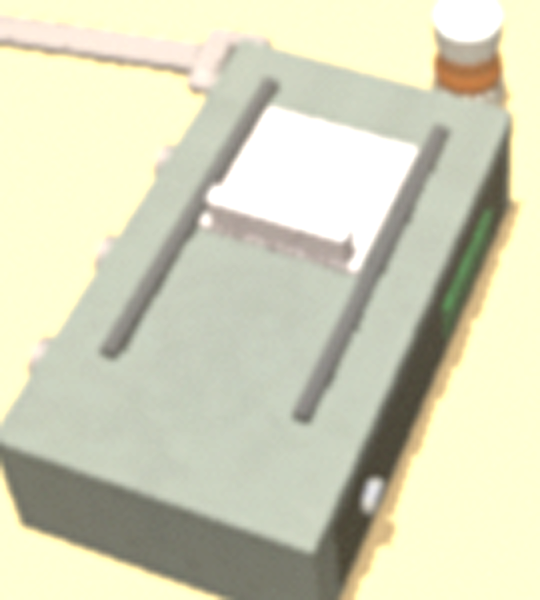

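Both crops agree. The ridge is on the image-right end of the plate, so the case's +y is roughly world +y, and the guard is slightly ajar. Next I fit the case's pose from its top corners.

```bash
cat > geo.py <<'E'
import numpy as np,cv2,pickle
def ray(f,uv,z):
    R,t=np.array(f['R']),np.array(f['t']).ravel();C=-R.T@t
    w=R.T@np.linalg.inv(f['mtx'])@[*uv,1];return (C+w*(z-C[2])/w[2])[:2]
E
python3 - <<'E'
from geo import *
d=pickle.load(open('f0.pkl','rb'))
S=lambda p:np.array(p)/6+[290-.4,190-.4]
D=lambda p:np.array(p)/4+[175-.4,225-.4]
loc=np.array([[-60,-100],[-60,100],[60,100],[60,-100]])/1000
for n,F,c,r in(('scene',S,[(82,63),(682,80),(741,354),(78,338)],[(369,97),(380,228)]),('side',D,[(508,118),(316,555),(0,440),(240,42)],[(347,240),(217,190)])):
    P=np.array([ray(d[n],F(p),.06) for p in c]);print(n,P.round(4).tolist())
    m=P.mean(0);H=loc.T@(P-m);yaw=np.arctan2(H[0,1]-H[1,0],H[0,0]+H[1,1]);R=np.array([[np.cos(yaw),-np.sin(yaw)],[np.sin(yaw),np.cos(yaw)]])
    print('centre',m,'yaw',yaw,'res mm',((P-m-loc@R.T)*1e3).round(1).tolist())
    print('ridge in case',[(R.T@(ray(d[n],F(p),.079)-m)*1e3).round(1) for p in r])
f=d['scene']
for k,p,z in(('flask top',(407,270),.11),('vial top',(278,216),.055),('fitting',(324,168),.036),('collar',(281,174),.014),('valve',(200,160),.05),('beaker',(181,285),.085),('knob',(157,222),.08),('drive',(184,222),.06)):print(k,ray(f,p,z).round(3))
E
```

```text
scene [[0.5499, 0.055], [0.5664, 0.2538], [0.6846, 0.2431], [0.6696, 0.0437]]
centre [0.61764246 0.14889398] yaw -0.0823354229043665 res mm [[0.3, 0.8], [0.4, 0.3], [-1.1, -0.5], [0.4, -0.6]]
ridge in case [array([-27.9,  -8.2]), array([29.1, -9.2])]
side [[0.5516, 0.0576], [0.5653, 0.2528], [0.6819, 0.2424], [0.67, 0.0462]]
centre [0.61719255 0.14974268] yaw -0.07250252132573565 res mm [[1.5, 3.2], [0.7, -1.0], [-2.4, -2.8], [0.2, 0.6]]
ridge in case [array([-27.5,  -6.6]), array([ 26.6, -11.7])]
flask top [0.769 0.2  ]
vial top [0.587 0.003]
fitting [0.423 0.113]
collar [0.414 0.017]
valve [ 0.401 -0.164]
beaker [ 0.764 -0.161]
knob [ 0.617 -0.222]
drive [ 0.6   -0.177]
```

Case centre is (0.6175, 0.149) with yaw -0.081. The ridge sits at case y ≈ -9, so the guard is about 9 mm ajar. I'll do half the transit first, fingers closing and tool turning to yaw 1.49.

Request:
{"fn": "servo_tool", "kwargs": {"plan": [[0,3.1,-2.9,0,0,0,-7],[0,6.5,-6.1,0,0,0,-14],[0,9.9,-9.2,0,0,0,-21],[0,13.3,-12.4,0,0,0,-28],[0,16.7,-15.5,0,0,0,-35],[0,20.1,-18.7,0,0,0,-42],[0,23.5,-21.9,0,0,0,-49],[0,26.9,-25,0,0,0,-56],[0,30.3,-28.2,0,0,0,-63],[0,33.7,-31.3,0,0,0,-70.8]]}}

```text
clock: 1.1
position: [0.4053, -0.2153, 0.2314]
tool_rot: [3.142, 0.0, 1.495]
force: [0.5, -1.3, 0.3]
grip_width: 0.0003
finger_force: 0.0
```

```bash
cat > go.py <<'E'
# shift in tool axes (cm) and yaw turn to a point given in the case's frame (mm)
import numpy as np,sys
from scipy.spatial.transform import Rotation as Ro
from workcell import bot
s=bot.observe();C=np.array([.6175,.149]);yw=-.081
c,n=np.cos(yw),np.sin(yw);R=np.array([[c,-n],[n,c]])
T=Ro.from_euler('xyz',s['tool_rot']).as_matrix();p=s['position']
print('t',s['clock'],'case mm',(R.T@(p[:2]-C)*1e3).round(1),'z',(p[2]*1e3).round(1),'rpy',np.round(s['tool_rot'],3),'F',np.round(s['force'],2),'grip',s['grip_width'])
for a in sys.argv[1:]:
    x,y,z=map(float,a.split(','))
    g=np.r_[C+R@[x/1e3,y/1e3],z/1e3]
    Rg=Ro.from_euler('xyz',[np.pi,0,yw+np.pi/2]).as_matrix()
    print(a,'shift cm',(T.T@(g-p)*100).round(2),'turn deg',np.degrees(Ro.from_matrix(T.T@Rg).as_rotvec()).round(2))
E
python3 go.py 0,-36,120
```

```text
t 1.1 case mm [-182.  -380.2] z 231.4 rpy [3.142 0.    1.495] F [ 0.46 -1.28  0.27] grip 0.00034608818392984616
0,-36,120 shift cm [34.32 18.39 11.13] turn deg [0.   0.01 0.32]
```

Request:
{"fn": "servo_tool", "kwargs": {"plan": [[0,3.5,1.9,0.5,0,0,0],[0,7.5,4,2,0,0,0],[0,11.5,6.2,3,0,0,0],[0,15.5,8.4,4,0,0,0],[0,19.5,10.6,6,0,0,0],[0,23.5,12.8,8,0,0,0.3],[0,27.5,15,10,0,0,0.3],[0,31.5,17,11,0,0,0.3],[0,34.3,18.4,11.1,0,0,0.3],[0,34.3,18.4,11.1,0,0,0.3]]}}

```text
clock: 2.1
position: [0.6163, 0.1152, 0.1193]
tool_rot: [-3.141, -0.003, 1.49]
force: [-0.4, -0.6, 0.3]
grip_width: 0.0006
finger_force: 0.0
```

```bash
python3 go.py 0,-36,68; python3 - <<'E'
from workcell import bot
import cv2
a=bot.grab_frame('side')['frame'];cv2.imwrite('pics/s2.png',cv2.convertScaleAbs(cv2.resize(a[150:390,120:390],None,fx=2.4,fy=2.4,interpolation=cv2.INTER_CUBIC),alpha=1.6))
E
```

```text
t 2.1 case mm [  1.5 -33.8] z 119.3 rpy [-3.141e+00 -3.000e-03  1.490e+00] F [-0.42 -0.58  0.26] grip 0.000629446381446979
0,-36,68 shift cm [-0.23 -0.15  5.13] turn deg [-0.05 -0.14  0.01]
```

View pics/s2.png

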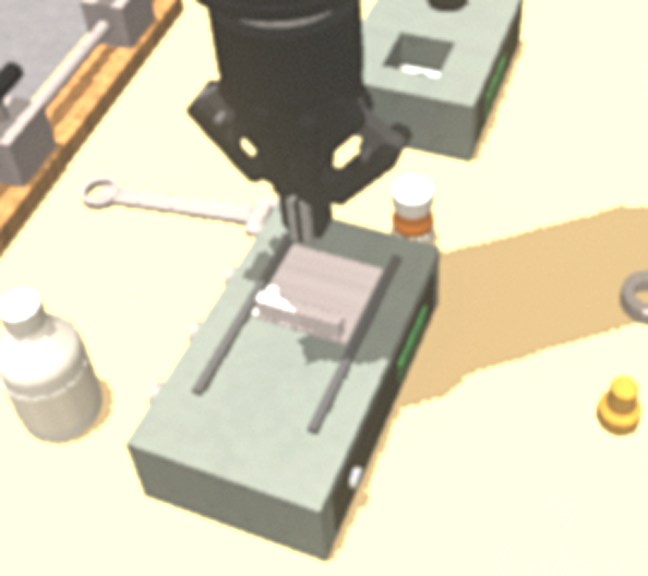

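The fingertip hangs over the plate, on the -y side of the ridge, with nothing else near it. I'll descend and push towards +y.

Request:
{"fn": "servo_tool", "kwargs": {"plan": [[0,0,0,2.5,0,0,0],[0,0,0,4.5,0,0,0],[0,0,0,5.1,0,0,0],[0,0.6,0,5.1,0,0,0],[0,1.4,0,5.1,0,0,0],[0,2.2,0,5.1,0,0,0],[0,3,0,5.1,0,0,0],[0,3.5,0,5.1,0,0,0],[0,4,0,5.1,0,0,0],[0,4,0,5.1,0,0,0]]}}

```text
clock: 3.15
position: [0.6191, 0.151, 0.0694]
tool_rot: [3.142, -0.001, 1.486]
force: [0.4, -0.0, 0.4]
grip_width: -0.0001
finger_force: 0.0
```

```bash
python3 go.py 0,25,68
```

```text
t 3.15 case mm [1.4 2.1] z 69.4 rpy [ 3.142e+00 -1.000e-03  1.486e+00] F [ 0.35 -0.01  0.38] grip -6.285388370597466e-05
0,25,68 shift cm [ 2.29 -0.15  0.14] turn deg [ 0.   -0.03 -0.21]
```

Request:
{"fn": "servo_tool", "kwargs": {"plan": [[0,0.6,-0.1,0,0,0,0],[0,1.2,-0.1,0,0,0,0],[0,1.7,-0.1,0,0,0,0],[0,2.1,-0.1,0,0,0,0],[0,2.3,-0.1,0,0,0,0],[0,2.3,-0.1,0,0,0,0]]}}

```text
clock: 3.75
position: [0.62, 0.1735, 0.0693]
tool_rot: [-3.141, -0.0, 1.486]
force: [-0.1, 0.2, -0.5]
grip_width: 0.0002
finger_force: 0.0
```

```bash
python3 go.py 0,25,68; python3 - <<'E'
from workcell import bot
import cv2
a=bot.grab_frame('side')['frame'];cv2.imwrite('pics/s3.png',cv2.convertScaleAbs(cv2.resize(a[210:380,150:330],None,fx=3.3,fy=3.3,interpolation=cv2.INTER_CUBIC),alpha=1.6))
E
```

```text
t 3.75 case mm [ 0.5 24.6] z 69.3 rpy [-3.141 -0.     1.486] F [-0.08  0.21 -0.48] grip 0.00022175253141977773
0,25,68 shift cm [ 0.03 -0.05  0.13] turn deg [-0.01 -0.02 -0.24]
```

View pics/s3.png

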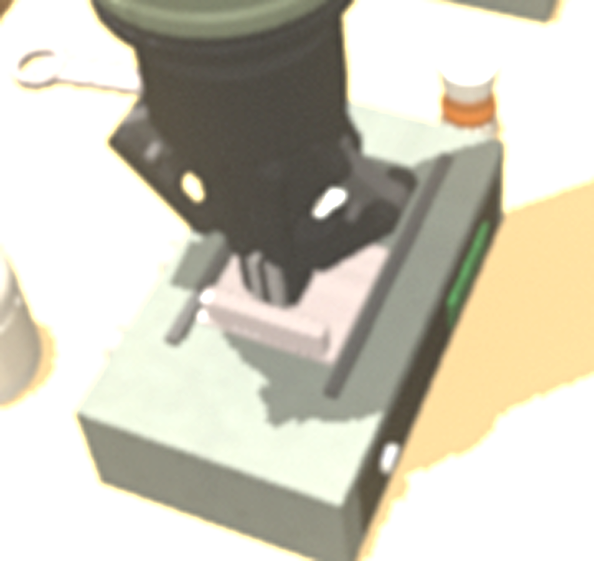

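The ridge has moved to about (265,315) in the crop. I'll measure its travel from its top-edge ends.

```bash
python3 - <<'E'
from geo import *
f=pickle.load(open('f0.pkl','rb'))['side'];c,n=np.cos(-.081),np.sin(-.081);R=np.array([[c,-n],[n,c]])
for p in((208,294),(327,327)):
    print(R.T@(ray(f,np.array(p)/3.3+[149.6,209.6],.079)-[.6175,.149])*1e3)
E
```

```text
[26.82923325 39.65682171]
[-27.3801155   37.42585175]
```

The guard is at about 56 mm. I'll push 4 mm more for margin, then back off and rise.

Request:
{"fn": "servo_tool", "kwargs": {"plan": [[0,0.3,0,0,0,0,0],[0,0.5,0,0,0,0,0],[0,0.5,0,0,0,0,0],[0,0.5,0,0,0,0,0],[0,-0.2,0,0,0,0,0],[0,-1,0,-1,0,0,0],[0,-3,0,-2.5,0,0,0],[0,-6.2,0,-2.5,0,0,0],[0,-7,0,-2.5,0,0,0],[0,-7,0,-2.5,0,0,0]]}}

```text
clock: 4.8
position: [0.6144, 0.1011, 0.095]
tool_rot: [3.141, 0.001, 1.482]
force: [0.1, 1.2, 0.1]
grip_width: -0.0001
finger_force: 0.0
```

```bash
python3 go.py 0,-45,45 0,-45,27; python3 - <<'E'
from workcell import bot
import cv2
a=bot.grab_frame('side')['frame'];cv2.imwrite('pics/s4.png',cv2.convertScaleAbs(cv2.resize(a[210:380,150:330],None,fx=3.3,fy=3.3,interpolation=cv2.INTER_CUBIC),alpha=1.6))
E
```

```text
t 4.8 case mm [  0.8 -48. ] z 95.0 rpy [3.141e+00 1.000e-03 1.482e+00] F [0.12 1.23 0.14] grip -5.134156129142749e-05
0,-45,45 shift cm [ 0.31 -0.08  5.  ] turn deg [ 0.04  0.03 -0.42]
0,-45,27 shift cm [ 0.31 -0.08  6.8 ] turn deg [ 0.04  0.03 -0.42]
```

View pics/s4.png

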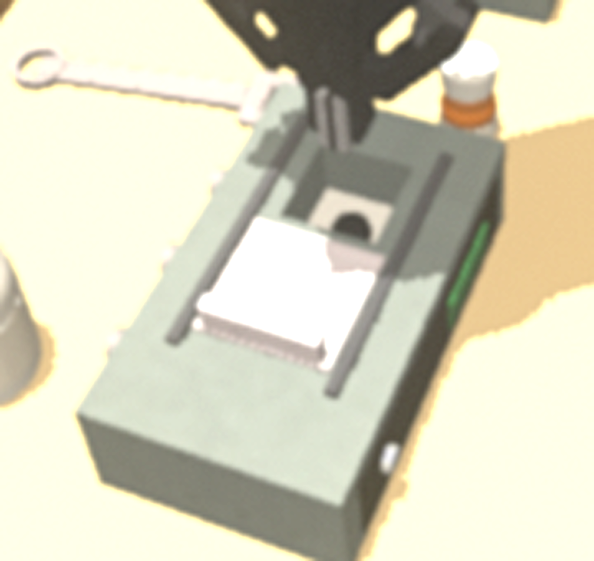

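The guard is fully open, the key is visible at crop (352,225), and the case hasn't moved. I'll go down over the key.

Request:
{"fn": "servo_tool", "kwargs": {"plan": [[0,0.3,-0.1,0,0,0,0],[0,0.3,-0.1,1.5,0,0,0],[0,0.3,-0.1,3,0,0,0],[0,0.3,-0.1,4.5,0,0,0],[0,0.3,-0.1,5.5,0,0,0],[0,0.3,-0.1,6,0,0,0],[0,0.3,-0.1,6.3,0,0,0],[0,0.3,-0.1,6.5,0,0,0],[0,0.3,-0.1,6.5,0,0,0]]}}

```text
clock: 5.75
position: [0.6134, 0.1064, 0.0295]
tool_rot: [3.141, -0.0, 1.485]
force: [-3.4, 0.6, 4.1]
grip_width: -0.0001
finger_force: 2.0
```

```bash
python3 go.py 0,-45,27
```

```text
t 5.75 case mm [ -0.7 -42.8] z 29.5 rpy [ 3.141 -0.     1.485] F [-3.36  0.61  4.15] grip -0.0001134674102233324
0,-45,27 shift cm [-0.22  0.07  0.25] turn deg [ 0.01 -0.01 -0.26]
```

Request:
{"fn": "servo_tool", "kwargs": {"plan": [[0,-0.1,0,0.1,0,0,0],[0,-0.1,0,0.2,0,0,0],[0,-0.1,0,0.3,0,0,0],[0,-0.1,0,0.4,0,0,0],[0,-0.1,0,0.4,0,0,0],[0,-0.1,0,0.4,0,0,0]]}}

```text
clock: 6.35
position: [0.614, 0.1057, 0.0275]
tool_rot: [3.14, -0.0, 1.485]
force: [-11.4, -0.6, 37.4]
grip_width: -0.0
finger_force: 18.8
```

```bash
python3 go.py 0,-45,27
```

```text
t 6.35 case mm [ -0.  -43.5] z 27.5 rpy [ 3.14  -0.     1.485] F [-11.44  -0.61  37.39] grip -5.508535125076602e-06
0,-45,27 shift cm [-0.15  0.    0.05] turn deg [ 0.12 -0.01 -0.27]
```

37 N at z 27.5 means the key is against its stop. Now I'll rise and pass over the ridge to its +y side.

Request:
{"fn": "servo_tool", "kwargs": {"plan": [[0,0,0,-1,0,0,0],[0,0,0,-4,0,0,0],[0,0,0,-8,0,0,0],[0,1,0,-8,0,0,0],[0,4.5,0,-8,0,0,0],[0,9,0,-8,0,0,0],[0,11.2,0,-8,0,0,0],[0,11.2,0,-8,0,0,0],[0,11.2,0,-8,0,0,0]]}}

```text
clock: 7.25
position: [0.6228, 0.2169, 0.1049]
tool_rot: [-3.142, 0.001, 1.486]
force: [-0.4, -0.8, -0.5]
grip_width: 0.0003
finger_force: 0.0
```

```bash
python3 go.py 0,68,69
```

```text
t 7.25 case mm [-0.2 68.1] z 104.9 rpy [-3.142e+00  1.000e-03  1.486e+00] F [-0.44 -0.81 -0.47] grip 0.0003151059105936012
0,68,69 shift cm [-0.01  0.02  3.59] turn deg [-0.    0.03 -0.23]
```

Request:
{"fn": "servo_tool", "kwargs": {"plan": [[0,0,0,2,0,0,0],[0,0,0,3.6,0,0,0],[0,0,0,3.6,0,0,0],[0,-0.8,0,3.6,0,0,0],[0,-1.6,0,3.6,0,0,0],[0,-2.4,0,3.6,0,0,0],[0,-3.2,0,3.6,0,0,0],[0,-4,0,3.6,0,0,0],[0,-4.8,0,3.6,0,0,0],[0,-5.4,0,3.6,0,0,0]]}}

```text
clock: 8.25
position: [0.6183, 0.1621, 0.0695]
tool_rot: [3.141, 0.0, 1.485]
force: [0.1, 2.3, 0.3]
grip_width: -0.0
finger_force: 0.8
```

Request:
{"fn": "servo_tool", "kwargs": {"plan": [[0,-0.6,0,0,0,0,0],[0,-1.1,0,0,0,0,0],[0,-1.4,0,0,0,0,0],[0,-1.6,0,0,0,0,0],[0,-1.6,0,0,0,0,0]]}}

```text
clock: 8.75
position: [0.6168, 0.1469, 0.0692]
tool_rot: [-3.141, 0.0, 1.485]
force: [-0.7, -0.7, 0.8]
grip_width: -0.0001
finger_force: 0.0
```

```bash
python3 go.py 0,-4,69
```

```text
t 8.75 case mm [-0.6 -2.2] z 69.2 rpy [-3.141  0.     1.485] F [-0.67 -0.74  0.79] grip -6.765964615177385e-05
0,-4,69 shift cm [-0.18  0.06  0.02] turn deg [-0.01  0.02 -0.27]
```

Push on gently until the closed stop shows in the force.

Request:
{"fn": "servo_tool", "kwargs": {"plan": [[0,-0.1,0,0,0,0,0],[0,-0.2,0,0,0,0,0],[0,-0.25,0,0,0,0,0],[0,-0.25,0,0,0,0,0]]}}

```text
clock: 9.15
position: [0.6166, 0.1458, 0.0693]
tool_rot: [3.142, -0.001, 1.486]
force: [1.2, 6.4, -2.2]
grip_width: -0.0001
finger_force: 3.0
```

6.4 N says the guard is against its closed stop. I'll back off, rise, and take a check picture.

Request:
{"fn": "servo_tool", "kwargs": {"plan": [[0,0.4,0,0,0,0,0],[0,1,0,0,0,0,0],[0,1.2,0,-2,0,0,0],[0,2,0,-6,0,0,0],[0,4,0,-10,0,0,0],[0,7,0,-13,0,0,0],[0,8,0,-15,0,0,0],[0,8,0,-15,0,0,0]]}}

```text
clock: 9.95
position: [0.624, 0.2274, 0.2223]
tool_rot: [3.138, -0.003, 1.488]
force: [-0.6, 0.2, -0.8]
grip_width: -0.0002
finger_force: 0.0
```

```bash
python3 go.py; python3 - <<'E'
from workcell import bot
import cv2
a=bot.grab_frame('scene')['frame'];cv2.imwrite('pics/s5.png',cv2.convertScaleAbs(cv2.resize(a[130:330,120:430],None,fx=2.5,fy=2.5,interpolation=cv2.INTER_CUBIC),alpha=1.6))
a=bot.grab_frame('side')['frame'];cv2.imwrite('pics/s6.png',cv2.convertScaleAbs(cv2.resize(a[210:380,150:330],None,fx=3.3,fy=3.3,interpolation=cv2.INTER_CUBIC),alpha=1.6))
E
```

```text
t 9.95 case mm [ 0.1 78.7] z 222.3 rpy [ 3.138e+00 -3.000e-03  1.488e+00] F [-0.63  0.21 -0.84] grip -0.00017474851399991225
```

View pics/s6.png

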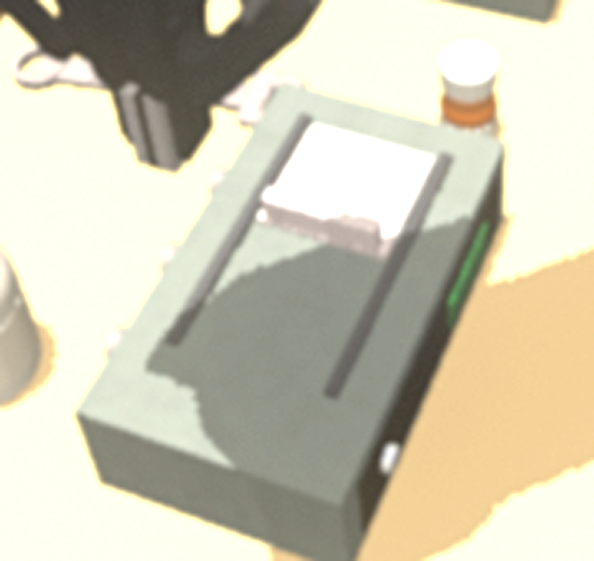

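View pics/s5.png

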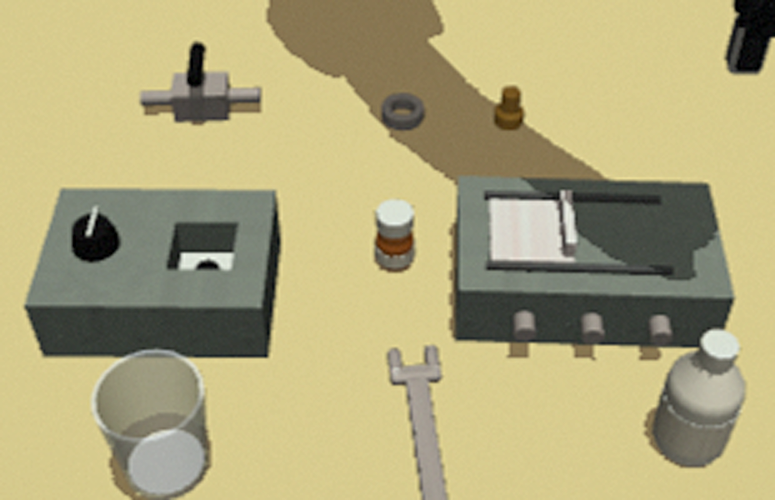

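The guard plate is back over the well, the case corners are unmoved (80,415 and 350,503), and everything else stands in place. One check of the ridge number, then I hand in.

```bash
python3 - <<'E'
from geo import *
from workcell import bot
f=pickle.load(open('f0.pkl','rb'))['side'];c,n=np.cos(-.081),np.sin(-.081);R=np.array([[c,-n],[n,c]])
y=[(R.T@(ray(f,np.array(p)/3.3+[149.6,209.6],.079)-[.6175,.149])*1e3)[1] for p in((266,197),(381,228))]
print(y)
if np.mean(y)<-13.5: print(bot.job_done())
E
```

```text
[np.float64(-16.244049815276693), np.float64(-17.75314673545898)]
the job is handed in; nothing more can be done
None
```

The job is handed in: I slid the guard open, pressed the reset key to its stop (37 N), let it up and slid the guard shut to within about 1 mm; the pictures show the cut-out and everything else unmoved, but no verdict came back.

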